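Present a bearing ball for inspection

ROBOT

A 6-joint arm with a two-finger parallel gripper is mounted at the origin on the work surface. World frame = base frame: x ahead of the robot, y to its left, z up, the work surface at z = 0. Lengths are in m, angles in degrees, forces in N, time in s.
With the tool pointing down it reaches from about 0.425 to 0.925 m from the base axis. Payload 12.5 kg.
Tool frame: the origin (TCP) lies between the finger pads; the fingertips stand 14 mm ahead of it and the grasp point (between the pads) lies 5 mm behind it; z points along the fingers, y is the line along which they close (so a half turn about z gives the same grasp; the last joint's range is limited). The gripper opens to 85 mm and grips with 20 to 120 N. Pads are 22 mm wide; open, the fingers measure 114 mm over their backs; the gripper's body (76 mm by 85 mm) begins 54 mm behind the grasp point. The pads swing forward as they close: fully open they stand 13 mm farther back than shut.
Start: joints at [66.715, 28.126, 89.318, -0, 62.55, -6.05], TCP at [0.185, 0.597, 0.245] pointing down, gripper open.
Joint ranges: [-177.58, 177.58], [-47.91, 125.51], [2.72, 160], [-65.01, 245.01], [3.68, 167.84], [-153.87, 153.87]. Speed limits (degrees/s): [127.2, 127.2, 159.86, 180, 180, 180].

INTERFACE

Orientations are given as [roll, pitch, yaw] about the fixed x, y, z axes, in that order (R = Rz(yaw) Ry(pitch) Rx(roll)).
In Python, from cell import r gives the robot as it stands.
- The arm moves only by the shell command python3 -m jog 'ROWS' [FORCE]. ROWS is a JSON object of lists of equal length, an entry for each row: "linear": the shift along the tool's x, y, z in m, a list of three; "twist": the turn about the tool's z in degrees; "gripper": the opening, from 0 (shut) to 1 (fully open). A call has 1 to 20 rows; each row is the pose to reach, as a shift and turn from the pose commanded when the call began, along the tool's axes at that moment; what a row does not reach only later rows make up. A row lasts 1/12 s, in which the tool goes at most 41.7 mm and 7.16 degrees, less where a joint would pass 70% of its speed; a pose out of reach is approached as far as the arm can. A call with a gripper value outside its range is refused whole. The fingers move at their own pace and stop on an object; FORCE is the grip in N (left out, the last holds). Time passes only in rows, so rows that repeat a pose let the fingers close. It gives the time, the measured TCP pose, the force, the opening and the grip force at its end, in the units of the state.
- r.get_obs(): the state, without advancing time (a new reading comes with each control period).
- r.capture(name): name is "scene" or "side" or "wrist"; returns the picture (480x640x3 uint8, red, green, blue); there is no depth.
- r.get_calibration(name): a dict with "K" (3x3 intrinsics, pixels), "distortion" ([k1, k2, p1, p2, k3] as OpenCV has them; the pictures are not rectified), "xyz" and "orientation" of the camera in the world. Camera axes: x right, y down, z forward; pixel columns grow to the right and rows downward; lengths in m; the calibration is good to about 2 mm. A picture is of the moment at which its call begins: read the wrist's pose just before it. get_calibration takes no time and is no camera call; for the wrist camera it gives the pose at the moment of the call.
- r.sign_off(): hands the job in; it is judged then, once.
The state is a dict: "time": time; "joints": joint angles; "qvel": joint speeds; "tau": joint torques, N m; "tool_pos": TCP position; "tool_rot": TCP orientation; "contact_force": force on the tool from outside, world axes, zero at the start; "torque": the same for the moment, N m; "grip_width": opening from 0.0 (shut) to 1.0 (fully open); "grip_force": force on a finger pad.
Only numpy, scipy, OpenCV 4.12 (cv2) and the standard library are available. Lean on these libraries where they do the work, as an engineer would, in place of code of your own. Each camera call takes 0.05 s, during which the arm holds its last target. There are 200 camera calls.

TASK

I am across the bench from the robot and want to look at the bearing ball. The lamp glares: first slide its dimmer back to the middle mark, then lift the ball's dish by one of its two handles, turn it a quarter turn in the air so that the free handle points straight across the bench to me, and hold it centred about 10 cm above the rubber mat. Keep the dish level with the ball resting in its middle all the way, leave the other things on the bench where they are, and finish still holding the dish there by the handle on the robot's side: do not put it down or let go.

Things in the scene. Friction and masses are not known exactly. Their poses are not given: they have to be found in the camera images.
- dish: loose shallow round steel dish, 130 mm across the rim, 25 mm high, about 0.2 kg, on a foot 68 mm across; its floor slopes up from the middle at about 10 degrees, steeper near the rim. Two identical black side handles, 230 mm over both. Origin: centre of the underside; x axis along the handles towards handle a, z up. The handles start roughly along y (within 0.4 rad)
- handle_a (a point): centre of the straight bar handle on the dish's +x side, the point to grip: 94 mm from the dish's centre and 30 mm above its underside. The bar is 44 mm long (along the dish's x, from 71 to 115 mm out), 20 mm wide across and 16 mm high
- handle_b (a point): the same point of the identical handle on the dish's -x side, 94 mm from the centre, 30 mm above the underside
- dish_mid (a point): the middle of the dish's floor, 6 mm above its underside
- ball_center (a point): centre of the loose polished steel ball, 30 mm in diameter, about 0.11 kg, lying in the middle of the dish's floor; it rolls when the dish tips or is jerked
- mat_mid (a point): centre of the top of the fixed black rubber mat under the lamp, 140 (x) by 160 (y) by 4 mm high. Its axes are the world's: x straight across the bench away from the robot, y to the robot's left, z up
- lamp: fixed grey gooseneck lamp. Origin: centre of the underside of its box base, 160 (x) by 190 (y) by 36 mm high, turned by up to 0.2 rad. The neck rises at (62, 65) mm on the base, leans away from the robot and ends in a head at about (115, -45) mm, 315 to 400 mm above the bench. The dimmer's slot runs along the base's y at x = -45 mm, with black marks 20 mm apart, the middle one longest
- dimmer (a joint): position of the dimmer's grip along its slot, in m: 0 at the right end (-y of the lamp), 0.08 at the left end (full light), 0.04 at the middle mark; it grows along the lamp's +y. It slides with about 2 N of friction and stays where it is left; it starts near full
- dimmer_top (a point): centre of the top of the dimmer's grip, a black block 24 (lamp x, across the slot) by 16 (along the slot) by 31 mm high, standing up from the base; its top is 68 mm above the bench
- race: bystander: loose steel bearing ring, 72 mm across, 18 mm high, between the robot and the mat. Origin: centre of its underside
- caliper: bystander: loose digital caliper lying flat, 235 mm long, 12 mm high, near the robot. Origin: under its middle
- screwdriver: bystander: loose screwdriver lying in front of the robot on its left
- spray: bystander: loose spray can, 58 mm across, 170 mm high, towards the back of the bench. Origin: centre of its underside
- grease: bystander: loose grease jar, 68 mm across, 65 mm high, beyond the mat. Origin: centre of its underside
- wrench: bystander: loose wrench lying flat beyond the dish, on the right
- tape: bystander: loose tape measure, about 75 by 44 mm, 56 mm high, on the left. Origin: centre of its underside
There are look-alikes about, which are no part of the job. Of the things that look like the dish, the smaller one is meant.

How it is judged:
By the outcome, as a careful person would: the job done as asked, in the order asked, and still so for the second after the job is handed in, while the arm keeps its last pose, push and grip.
It also fails if it takes over 59 s, if anything falls off the work surface, if the arm or the gripper's body presses on something with over 40 N, if the wrist force passes 120 N, or if a joint passes its speed limit or range.

## Working session

There is one attempt and no reset: what is moved stays moved. The work goes in short steps, Python scripts to look and compute and a shell command to move; the robot and the scene stay as the last step left them, time stands still between calls to the robot, and variables do not carry over. Pictures are saved under pics/ and viewed, at most 10 in all, crops included, and the job is handed in when it is done.

```bash
mkdir -p pics; ls; python3 - <<'E'
from cell import r
import cv2
o=r.get_obs();print(o['time'],o['tool_pos'],o['tool_rot'],o['grip_width'])
for n in("scene","side"):
    im=r.capture(n);cv2.imwrite(f"pics/{n}0.png",im[:,:,::-1]);print(n,r.get_calibration(n))
E
```

```text
pics
0.0 [0.18504262 0.59673697 0.24470341] [-1.79932448e+02 -8.19123267e-03  1.62768472e+02] 1.000236926160498
scene {'K': array([[507.57839354,   0.        , 321.91373589],
       [  0.        , 507.57839354, 245.21331399],
       [  0.        ,   0.        ,   1.        ]]), 'distortion': array([-0.08978063,  0.        ,  0.        ,  0.        ,  0.        ]), 'xyz': array([ 0.88345702, -0.40436415,  0.97260412]), 'orientation': array([-147.15804019,    0.44632248,   45.34658642])}
side {'K': array([[459.50048738,   0.        , 315.72800892],
       [  0.        , 459.50048738, 236.15800434],
       [  0.        ,   0.        ,   1.        ]]), 'distortion': array([0.0155505, 0.       , 0.       , 0.       , 0.       ]), 'xyz': array([ 0.06221066, -0.64395432,  0.6095003 ]), 'orientation': array([-123.60576651,   -1.263627  ,  -31.13239517])}
```

View pics/scene0.png

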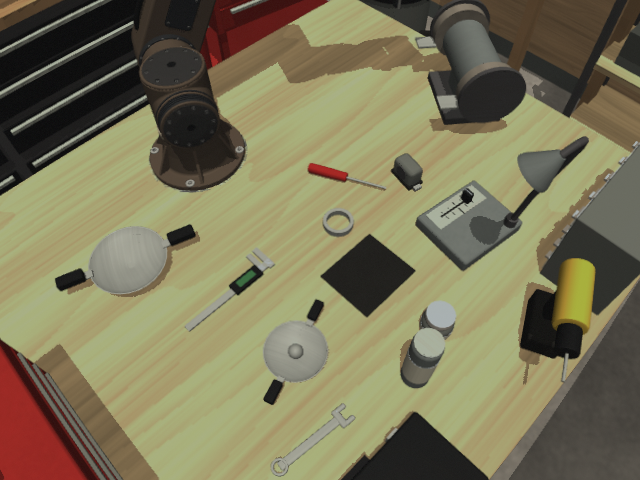

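View pics/side0.png

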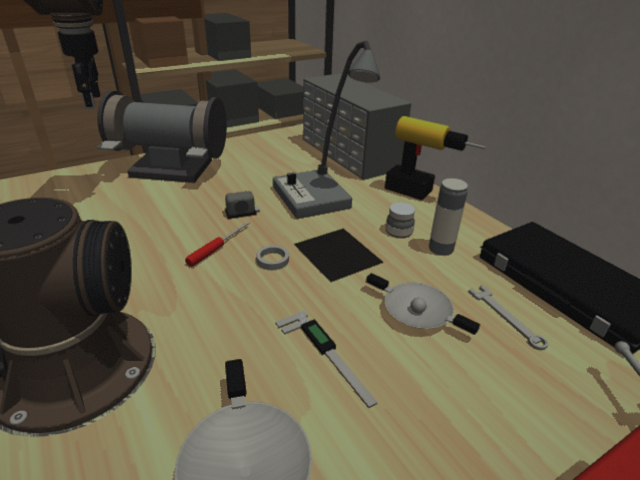

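Scene view: candidates for "the dish" are a big dish at (129,260) with no ball, and a small one at (296,350) with the ball and handles near (315,310) and (273,390). I choose the small one. Mat at (368,274), dimmer grip at (467,195), and in the side view at (291,179).

```bash
cat > h.py <<'E'
import numpy as np, cv2
from scipy.spatial.transform import Rotation as Ro
def RM(o): return Ro.from_euler('xyz',o,degrees=True).as_matrix()
def ray(c,p):
    u=cv2.undistortPoints(np.array([[p]],float),c['K'],c['distortion'])[0,0]
    d=RM(c['orientation'])@np.array([u[0],u[1],1]); return np.array(c['xyz']),d/np.linalg.norm(d)
def onz(c,p,z):
    o,d=ray(c,p); return o+d*(z-o[2])/d[2]
def tri(c1,p1,c2,p2):
    a,d=ray(c1,p1);b,e=ray(c2,p2)
    s=np.linalg.lstsq(np.c_[d,-e],b-a,rcond=None)[0]
    x,y=a+s[0]*d,b+s[1]*e; return (x+y)/2,np.linalg.norm(x-y)
def proj(c,P):
    R=RM(c['orientation']).T
    return cv2.projectPoints(np.array([P],float),cv2.Rodrigues(R)[0],-R@np.array(c['xyz']),c['K'],c['distortion'])[0][0,0]
def blobs(im,box,thr=60,amin=15,dark=True):
    x0,y0,x1,y1=box; g=im[y0:y1,x0:x1].max(2)
    m=((g<thr) if dark else (g>thr)).astype(np.uint8)
    n,l,s,c=cv2.connectedComponentsWithStats(m)
    return [(np.round(c[i]+[x0,y0],1),int(s[i,4]),(s[i,:4]+[x0,y0,0,0]).tolist()) for i in range(1,n) if s[i,4]>=amin]
E
python3 - <<'E'
from cell import r
from h import *
S=cv2.imread('pics/scene0.png')[:,:,::-1];D=cv2.imread('pics/side0.png')[:,:,::-1]
cs,cd=r.get_calibration('scene'),r.get_calibration('side')
for nm,im,c,z,bx in(('hs',S,cs,.03,(255,290,335,410)),('hd',D,cd,.03,(360,265,490,340)),('mats',S,cs,.004,(310,225,425,325)),('matd',D,cd,.004,(285,220,390,290)),('dims',S,cs,.06,(420,180,500,235)),('dimd',D,cd,.06,(275,168,320,205))):
    for b in blobs(im,bx,thr=45): print(nm,b,onz(c,b[0],z).round(3))
a=S[140:290,390:540];b=S[290:410,240:350]
x=cv2.resize(a,(400,400),interpolation=2);y=cv2.resize(b,(366,400),interpolation=2)
cv2.imwrite('pics/crop1.png',np.hstack([x,y])[:,:,::-1])
E
```

```text
hs (array([315.1, 309.9]), 184, [308, 300, 15, 21]) [ 0.548 -0.102  0.03 ]
hs (array([272.8, 391.7]), 243, [264, 380, 18, 24]) [ 0.613 -0.277  0.03 ]
hd (array([364.4, 266.4]), 41, [360, 265, 13, 5]) [ 0.554 -0.051  0.03 ]
hd (array([377. , 281.3]), 197, [367, 274, 21, 16]) [ 0.547 -0.103  0.03 ]
hd (array([465.5, 323.7]), 276, [453, 315, 26, 19]) [ 0.612 -0.277  0.03 ]
mats (array([367.7, 274.4]), 3842, [321, 235, 94, 81]) [0.558 0.047 0.004]
mats (array([315.5, 309.6]), 173, [310, 300, 13, 21]) [ 0.538 -0.093  0.004]
matd (array([337.5, 254.2]), 2408, [295, 229, 87, 52]) [0.55  0.042 0.004]
matd (array([377. , 281.3]), 197, [367, 274, 21, 16]) [ 0.568 -0.079  0.004]
dims (array([465.4, 197.6]), 107, [453, 191, 20, 18]) [0.599 0.329 0.06 ]
dimd (array([291.4, 178.8]), 82, [287, 174, 9, 11]) [0.586 0.325 0.06 ]
dimd (array([281.9, 194.8]), 98, [275, 183, 17, 22]) [0.523 0.258 0.06 ]
```

View pics/crop1.png

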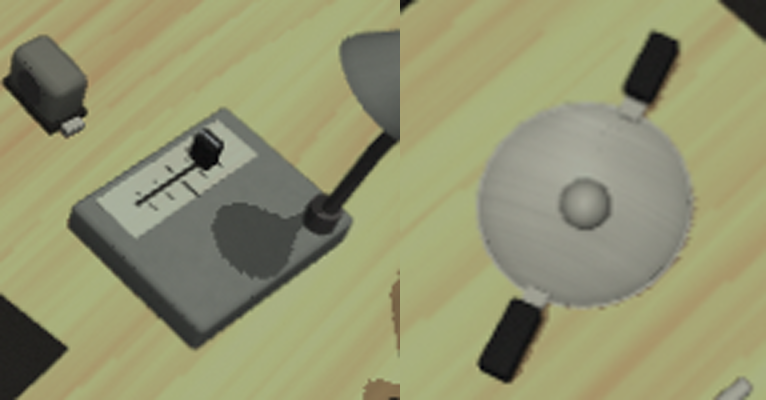

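The crop shows the small dish with the ball in it and plain black handles, so the choice holds. On the lamp the dimmer sits near the left end and the long middle mark is at about scene (461,210).

```bash
python3 - <<'E'
from cell import r
from h import *
S=cv2.imread('pics/scene0.png')[:,:,::-1]
cs,cd=r.get_calibration('scene'),r.get_calibration('side')
f=lambda x,y:(390+x/2.667,140+y/2.667)
for n,p,z in(('L',(72,215),.036),('T',(222,108),.036),('R',(352,220),.036),('B',(193,335),.036),('slot0',(137,204),.037),('mid',(190,187),.037),('dimtop',(207,137),.068)): print(n,onz(cs,f(*p),z).round(3))
print('dim tri',tri(cs,(467.6,191.4),cd,(291.4,175)))
m=np.zeros(S.shape[:2],np.uint8);m[225:325,318:425]=(S[225:325,318:425].max(2)<45)
k=cv2.minAreaRect(np.argwhere(m)[:,::-1].astype(np.float32))
pts=cv2.approxPolyDP(cv2.findContours(m,0,2)[0][0],6,True)[:,0]
w=np.array([onz(cs,p,.004) for p in pts]);print(pts.tolist(),w.round(3),w.mean(0))
print('spray top',onz(cs,(429,344),.17),tri(cs,(429,344),cd,(453,185)),'grease',onz(cs,(439,314),.065),'race',onz(cs,(338,221),.018))
print('ball',tri(cs,(295.5,351),cd,(418,305)))
w=r.get_calibration('wrist');o=r.get_obs();R=RM(o['tool_rot'])
print('cam in tool',R.T@(w['xyz']-o['tool_pos']),(R.T@RM(w['orientation'])).round(2),w['K'][0,0])
Rt=R.T
for n,P in(('to view',[.585,.31,.2]),):print(n,Rt@(np.array(P)-o['tool_pos']))
E
```

```text
L [0.553 0.215 0.036]
T [0.574 0.404 0.036]
R [0.728 0.383 0.036]
B [0.699 0.192 0.036]
slot0 [0.586 0.263 0.037]
mid [0.607 0.31  0.037]
dimtop [0.595 0.341 0.068]
dim tri (array([0.59421504, 0.34241963, 0.06306869]), np.float64(0.0037589100973697653))
[[318, 300], [318, 314]] [[ 0.526 -0.074  0.004]
 [ 0.549 -0.096  0.004]] [ 0.53776488 -0.08503844  0.004     ]
spray top [ 0.77816919 -0.05617371  0.17      ] (array([ 0.77614636, -0.05080181,  0.16274519]), np.float64(0.004508653753150171)) grease [0.73869404 0.05215777 0.065     ] race [0.418772  0.0965095 0.018    ]
ball (array([ 0.58052646, -0.18882179,  0.01911877]), np.float64(0.0007958705846241734))
cam in tool [ 6.90022451e-02 -4.73119604e-05 -1.28172473e-01] [[ 0.   -0.96 -0.27]
 [ 1.    0.    0.  ]
 [ 0.   -0.27  0.96]] 397.4783546551113
to view [-0.46692828 -0.15538397  0.04489888]
```

```bash
python3 -m jog '{"linear":[[-0.03,-0.01,0.003],[-0.07,-0.02,0.006],[-0.11,-0.034,0.01],[-0.15,-0.046,0.015],[-0.19,-0.06,0.02],[-0.23,-0.07,0.025],[-0.27,-0.085,0.03],[-0.31,-0.097,0.035],[-0.35,-0.11,0.04],[-0.39,-0.12,0.045],[-0.42,-0.13,0.045],[-0.445,-0.138,0.045],[-0.458,-0.143,0.045],[-0.458,-0.143,0.045],[-0.458,-0.143,0.045],[-0.458,-0.143,0.045]],"twist":[-1,-2,-3,-4,-5,-6,-7,-8,-9,-10,-11,-11,-11,-11,-11,-11],"gripper":[0.7,0.7,0.7,0.7,0.7,0.7,0.7,0.7,0.7,0.7,0.7,0.7,0.7,0.7,0.7,0.7]}'
python3 - <<'E'
from cell import r
import cv2
w=r.get_calibration('wrist');im=r.capture('wrist');cv2.imwrite('pics/w1.png',im[:,:,::-1])
print(w['xyz'],w['orientation'])
import pickle;pickle.dump(w,open('w1.pkl','wb'))
E
```

```text
time: 1.43
tool_pos: [0.5791, 0.3255, 0.2002]
tool_rot: [-180.0, -0.0, 173.8]
contact_force: [-0.5, 0.4, 0.9]
grip_width: 0.7
grip_force: 0.0
[0.51050279 0.33283099 0.32848541] [1.64107640e+02 1.04423822e-02 8.38705373e+01]
```

View pics/w1.png

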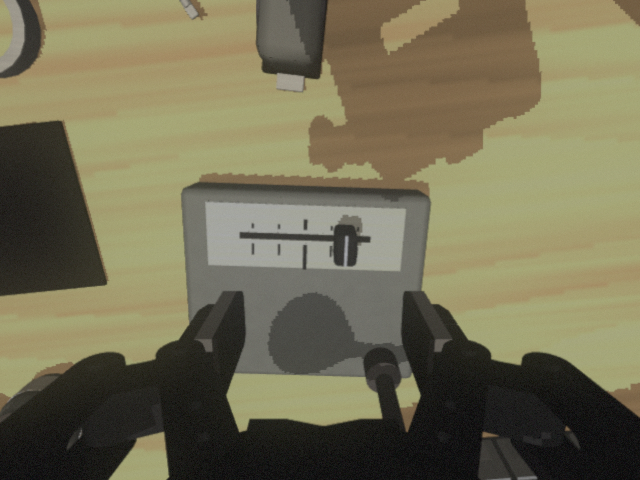

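The view shows the slot running from (240,235) to (370,239), the long middle mark at (305,237) and the dimmer top at about (346,247).

```bash
python3 - <<'E'
from cell import r
from h import *
import pickle
w=pickle.load(open('w1.pkl','rb'));o=r.get_obs()
s0,s1,m,t=onz(w,(240,235),.037),onz(w,(370,239),.037),onz(w,(305,237.5),.037),onz(w,(346,247),.068)
print(s0,s1,m,t); u=(s1-s0)/np.linalg.norm(s1-s0);print('len',np.linalg.norm(s1-s0),'yaw',np.degrees(np.arctan2(-u[0],u[1])))
print('dimmer along from mid',(t-m)@u,'mat edge',onz(w,(63,122),.004),onz(w,(106,283),.004))
R=RM(o['tool_rot']);print('tool shift to grip',R.T@(np.array([t[0],t[1],.053])-o['tool_pos']),'tool slide',R.T@(m-t))
E
```

```text
[0.58529732 0.26122873 0.037     ] [0.59902648 0.35940299 0.037     ] [0.59254414 0.31017965 0.037     ] [0.59356385 0.33977174 0.068     ]
len 0.09912958958415244 yaw -7.960890618413248
dimmer along from mid 0.029448139712245306 mat edge [0.48888333 0.13167272 0.004     ] [0.62434512 0.13001296 0.004     ]
tool shift to grip [-0.01303776  0.01543214  0.14744194] tool slide [-0.00216838 -0.02953516  0.03099523]
```

```bash
python3 -m jog '{"linear":[[-0.008,0.01,0.03],[-0.013,0.0155,0.06],[-0.013,0.0155,0.09],[-0.013,0.0155,0.115],[-0.013,0.0155,0.132],[-0.013,0.0155,0.142],[-0.013,0.0155,0.142],[-0.013,0.0155,0.142],[-0.013,0.0155,0.142],[-0.013,0.0155,0.142],[-0.013,0.0155,0.142],[-0.013,0.0155,0.142],[-0.013,0.0155,0.142],[-0.013,0.0155,0.142]],"twist":[0,0,0,0,0,0,0,0,0,0,0,0,0,0],"gripper":[0.7,0.7,0.7,0.7,0.7,0.7,0.1,0.1,0.1,0.1,0.1,0.1,0.1,0.1]}' 25
```

```text
time: 2.65
tool_pos: [0.5953, 0.3392, 0.06]
tool_rot: [179.9, 0.1, 173.7]
contact_force: [-1.5, 2.8, 7.0]
grip_width: 0.183
grip_force: 27.3
```

```bash
python3 -m jog '{"linear":[[0,-0.004,0],[0,-0.009,0],[0,-0.014,0],[0,-0.019,0],[0,-0.024,0],[0,-0.028,0],[0,-0.0295,0],[0,-0.0295,0],[0,-0.0295,0],[0,-0.0295,0],[0,-0.0295,0]],"twist":[0,0,0,0,0,0,0,0,0,0,0],"gripper":[0.1,0.1,0.1,0.1,0.1,0.1,0.1,0.1,0.1,0.1,0.1]}'
python3 -m jog '{"linear":[[0,0,0],[0,0,0],[0,0,0],[0,0,0],[0,0,-0.03],[0,0,-0.07],[0.01,0,-0.11],[0.013,0,-0.142],[0.013,0,-0.142],[0.013,0,-0.142],[0.013,0,-0.142]],"twist":[0,0,0,0,0,0,0,0,0,0,0],"gripper":[0.5,0.5,0.5,0.5,0.5,0.5,0.5,0.5,0.5,0.5,0.5]}'
python3 - <<'E'
from cell import r
import cv2,pickle
w=r.get_calibration('wrist');im=r.capture('wrist');cv2.imwrite('pics/w2.png',im[:,:,::-1])
s=r.capture('scene');cv2.imwrite('pics/scene1.png',s[:,:,::-1])
a=cv2.resize(im[180:300,180:440],(780,360),interpolation=2);cv2.imwrite('pics/w2c.png',a[:,:,::-1])
pickle.dump(w,open('w2.pkl','wb'))
E
```

```text
time: 3.57
tool_pos: [0.5911, 0.3094, 0.06]
tool_rot: [180.0, -0.0, 173.7]
contact_force: [-8.1, -0.3, 10.4]
grip_width: 0.178
grip_force: 27.8
time: 4.48
tool_pos: [0.5785, 0.3106, 0.1997]
tool_rot: [-180.0, -0.0, 173.8]
contact_force: [-0.3, 0.2, -0.6]
grip_width: 0.501
grip_force: 0.0
```

View pics/w2c.png

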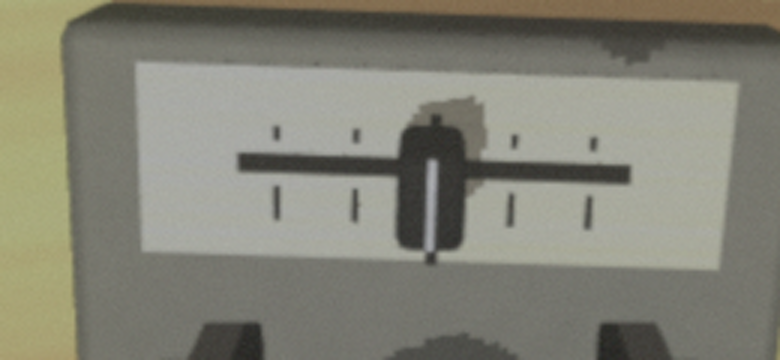

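The white line on the grip sits right on the long middle mark, so the dimmer is done. Next, go to look at the near handle.

```bash
python3 -m jog '{"linear":[[0,-0.02,0],[0,-0.05,0],[-0.001,-0.08,0],[-0.002,-0.11,0],[-0.003,-0.14,0],[-0.003,-0.17,0],[-0.004,-0.2,0],[-0.005,-0.23,0],[-0.006,-0.26,0],[-0.007,-0.29,0],[-0.008,-0.32,0],[-0.009,-0.35,0],[-0.01,-0.38,0],[-0.01,-0.4,0],[-0.0105,-0.407,0],[-0.0105,-0.407,0],[-0.0105,-0.407,0],[-0.0105,-0.407,0]],"twist":[2,6,10,15,20,25,30,35,40,45,50,55,59,62,63.4,63.4,63.4,63.4],"gripper":[0.6,0.6,0.6,0.6,0.6,0.6,0.6,0.6,0.6,0.6,0.6,0.6,0.6,0.6,0.6,0.6,0.6,0.6]}'
python3 - <<'E'
from cell import r
from h import *
import pickle
w=r.get_calibration('wrist');im=r.capture('wrist');cv2.imwrite('pics/w3.png',im[:,:,::-1])
pickle.dump(w,open('w3.pkl','wb'))
print(blobs(im,(150,120,500,330),45,60), [proj(w,p) for p in([.5475,-.1025,.03],[.58,-.19,.006])])
cs=r.get_calibration('scene');S=cv2.imread('pics/scene0.png')
m=(S.max(2)<45).astype(np.uint8);n,l=cv2.connectedComponents(m);m=(l==l[274,368]).astype(np.uint8)
c=cv2.findContours(m,0,1)[0][0];p=cv2.approxPolyDP(c,6,True)[:,0]
q=np.array([onz(cs,x,.004) for x in p]);print(q.round(3),q.mean(0))
W=np.array([onz(cs,x,.004)[:2] for x in c[:,0]],np.float32);print(cv2.minAreaRect(W))
E
```

```text
time: 6.08
tool_pos: [0.5449, -0.094, 0.1999]
tool_rot: [-180.0, -0.0, 110.5]
contact_force: [1.2, -0.3, -0.5]
grip_width: 0.6
grip_force: 0.0
[(array([359.2, 124.7]), 257, [338, 120, 38, 16])] [array([321.68419498, 227.69165722]), array([321.58962327, 321.63452496])]
[[ 0.492  0.128  0.004]
 [ 0.489 -0.028  0.004]
 [ 0.622 -0.027  0.004]
 [ 0.623  0.128  0.004]] [0.55639727 0.05008067 0.004     ]
((0.55629563331604, 0.05006027966737747), (0.15656156837940216, 0.13625164330005646), 89.88835906982422)
```

View pics/w3.png

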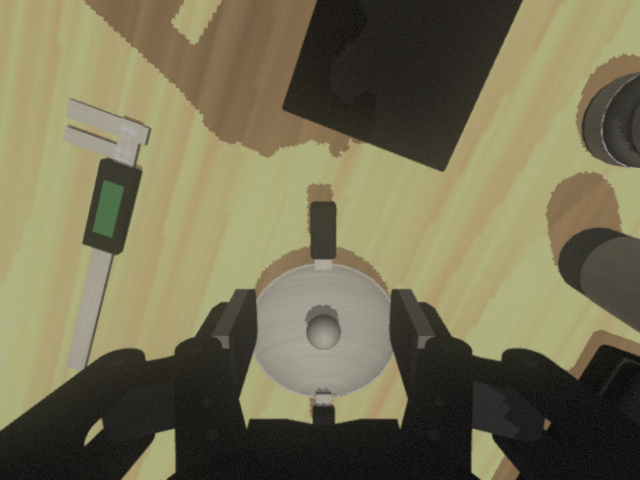

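Handle spans (311–335, 201–259), where it was predicted to within 1 mm, and the bar is aligned with the tool. The ball at (323,332) is in the middle of the dish. Going down and gripping.

```bash
python3 -m jog '{"linear":[[-0.005,0,0.03],[-0.009,0,0.06],[-0.009,0,0.09],[-0.009,0,0.12],[-0.009,0,0.145],[-0.009,0,0.162],[-0.009,0,0.171],[-0.009,0,0.175],[-0.009,0,0.175],[-0.009,0,0.175],[-0.009,0,0.175],[-0.009,0,0.175]],"twist":[0,0,0,0,0,0,0,0,0,0,0,0],"gripper":[0.6,0.6,0.6,0.6,0.6,0.6,0.6,0.6,0.6,0.6,0.6,0.6]}' 80
python3 -m jog '{"linear":[[0,0,0],[0,0,0],[0,0,0],[0,0,0],[0,0,0],[0,0,0],[0,0,0],[0,0,0],[0,0,0],[0,0,0],[0,0,0],[0,0,0],[0,0,0],[0,0,0]],"twist":[0,0,0,0,0,0,0,0,0,0,0,0,0,0],"gripper":[0.5,0.45,0.4,0.36,0.33,0.3,0.28,0.26,0.24,0.22,0.18,0.1,0.1,0.1]}' 80
```

```text
time: 7.13
tool_pos: [0.5485, -0.1034, 0.0263]
tool_rot: [179.9, 0.1, 110.4]
contact_force: [-0.5, 0.1, 0.7]
grip_width: 0.599
grip_force: 0.0
time: 8.3
tool_pos: [0.5482, -0.1034, 0.0254]
tool_rot: [180.0, 0.0, 110.4]
contact_force: [1.0, 0.8, 2.1]
grip_width: 0.214
grip_force: 78.0
```

```bash
python3 -m jog '{"linear":[[0,0,-0.0005],[0,0,-0.0015],[0,0,-0.003],[0,0,-0.005],[0,0,-0.0075],[0,0,-0.0105],[0,0,-0.014],[0,0,-0.0175],[0,0,-0.021],[0,0,-0.024],[0,0,-0.0265],[0,0,-0.0285],[0,0,-0.0295],[0,0,-0.03],[0,0,-0.03],[0,0,-0.03]],"twist":[0,0,0,0,0,0,0,0,0,0,0,0,0,0,0,0],"gripper":[0.1,0.1,0.1,0.1,0.1,0.1,0.1,0.1,0.1,0.1,0.1,0.1,0.1,0.1,0.1,0.1]}' 100
python3 - <<'E'
from cell import r
from h import *
print(r.get_obs()['torque'])
a=r.capture('scene')[270:420,230:360];b=r.capture('side')[240:350,340:500]
x=np.hstack([cv2.resize(a,(390,450)),cv2.resize(b,(400,450),interpolation=2)]);cv2.imwrite('pics/l1.png',x[:,:,::-1])
E
```

```text
time: 9.63
tool_pos: [0.548, -0.1034, 0.0552]
tool_rot: [-180.0, -0.0, 110.4]
contact_force: [-0.6, -0.7, -3.0]
grip_width: 0.221
grip_force: 98.3
[ 0.24621573  0.14000027 -0.02593846]
```

View pics/l1.png

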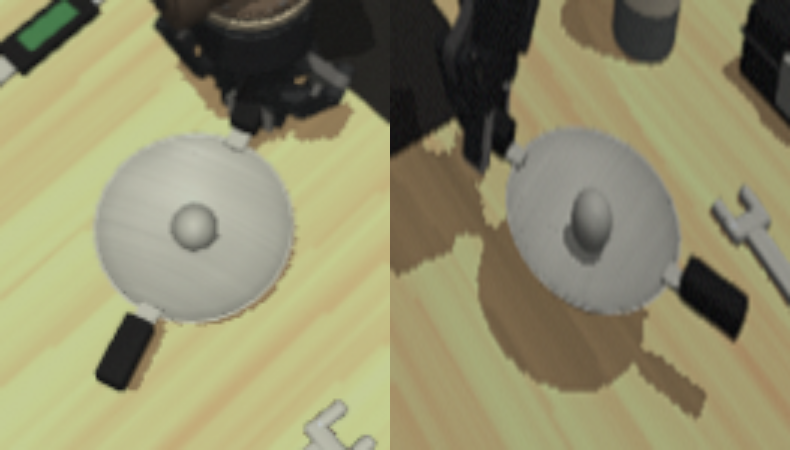

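The dish is lifted and held level, with the ball in the middle; the load of 3 N fits dish plus ball. Raise it, carry it with half the turn, then finish the turn.

```bash
python3 -m jog '{"linear":[[0,0,-0.0002],[0,0,-0.0009],[0,0,-0.0026],[0,0,-0.0057],[0,0,-0.01],[0,0,-0.0156],[0,0,-0.0221],[0,0,-0.0296],[0,0,-0.0373],[0,0,-0.0449],[0,0,-0.0524],[0,0,-0.0589],[0,0,-0.0645],[0,0,-0.0688],[0,0,-0.0719],[0,0,-0.0736],[0,0,-0.0744],[0,0,-0.0745],[0,0,-0.0745],[0,0,-0.0745]],"twist":[0,0,0,0,0,0,0,0,0,0,0,0,0,0,0,0,0,0,0,0],"gripper":[0.1,0.1,0.1,0.1,0.1,0.1,0.1,0.1,0.1,0.1,0.1,0.1,0.1,0.1,0.1,0.1,0.1,0.1,0.1,0.1]}' 100
python3 -m jog '{"linear":[[0.0003,0,0],[0.002,-0.0003,0],[0.0062,-0.0009,0],[0.0133,-0.002,0],[0.0233,-0.0034,0],[0.0364,-0.0054,0],[0.0514,-0.0076,0],[0.0688,-0.0102,0],[0.0867,-0.0129,0],[0.1045,-0.0155,0],[0.1219,-0.0181,0],[0.1369,-0.0203,0],[0.15,-0.0223,0],[0.16,-0.0237,0],[0.1671,-0.0248,0],[0.1713,-0.0254,0],[0.173,-0.0257,0],[0.1733,-0.0257,0],[0.1733,-0.0257,0],[0.1733,-0.0257,0]],"twist":[-0.05,-0.4,-1.2,-2.7,-4.7,-7.3,-10.4,-13.9,-17.5,-21.1,-24.6,-27.7,-30.3,-32.3,-33.8,-34.6,-34.9,-35,-35,-35],"gripper":[0.1,0.1,0.1,0.1,0.1,0.1,0.1,0.1,0.1,0.1,0.1,0.1,0.1,0.1,0.1,0.1,0.1,0.1,0.1,0.1]}' 100
python3 -m jog '{"linear":[[0,0,0],[0,0,0],[0,0,0],[0,0,0],[0,0,0],[0,0,0],[0,0,0],[0,0,0],[0,0,0],[0,0,0],[0,0,0],[0,0,0],[0,0,0],[0,0,0],[0,0,0],[0,0,0],[0,0,0],[0,0,0],[0,0,0],[0,0,0]],"twist":[-0.05,-0.4,-1.2,-2.7,-4.7,-7.3,-10.3,-13.8,-17.3,-20.9,-24.3,-27.4,-30,-32,-33.4,-34.2,-34.5,-34.6,-34.6,-34.6],"gripper":[0.1,0.1,0.1,0.1,0.1,0.1,0.1,0.1,0.1,0.1,0.1,0.1,0.1,0.1,0.1,0.1,0.1,0.1,0.1,0.1]}' 100
python3 - <<'E'
from cell import r
import cv2,pickle
a=r.capture('scene');b=r.capture('side')
cv2.imwrite('pics/s2.png',a[:,:,::-1]);cv2.imwrite('pics/d2.png',b[:,:,::-1])
E
```

```text
time: 11.4
tool_pos: [0.548, -0.1034, 0.1295]
tool_rot: [-180.0, -0.0, 110.4]
contact_force: [0.5, 0.7, -3.0]
grip_width: 0.214
grip_force: 98.3
time: 13.07
tool_pos: [0.4639, 0.0498, 0.1298]
tool_rot: [180.0, 0.0, 145.3]
contact_force: [0.3, 0.3, -2.9]
grip_width: 0.216
grip_force: 98.3
time: 14.73
tool_pos: [0.4637, 0.0501, 0.1298]
tool_rot: [180.0, 0.0, 179.9]
contact_force: [0.0, 0.6, -2.9]
grip_width: 0.214
grip_force: 98.3
```

View pics/s2.png

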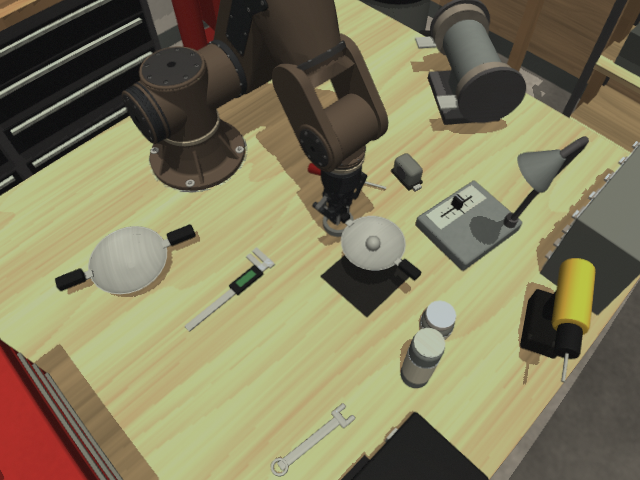

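View pics/d2.png

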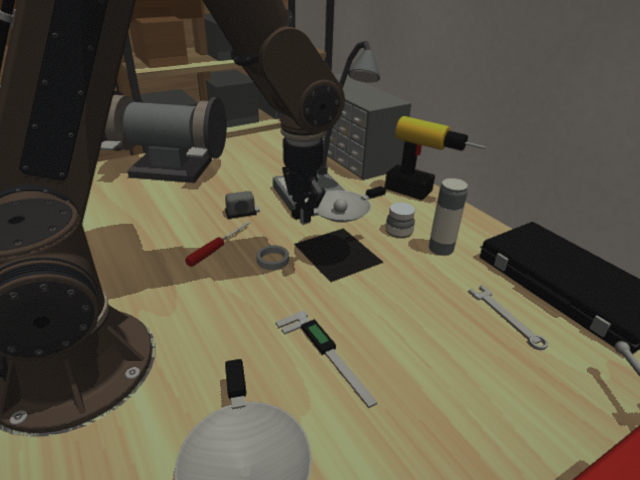

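Scene: ball at (373,243) in the middle of the dish and free handle at (408,269). Side: ball (340,205), handle (376,191). Checking position and level.

```bash
python3 - <<'E'
from cell import r
from h import *
cs,cd=r.get_calibration('scene'),r.get_calibration('side')
S=cv2.imread('pics/s2.png');D=cv2.imread('pics/d2.png')
bs=blobs(S,(395,255,425,282),48);bd=blobs(D,(364,184,387,202),48);print(bs,bd)
print('handle',tri(cs,bs[0][0],cd,bd[0][0]),'ball',tri(cs,(373,242.5),cd,(340,205)))
for P in([.65,.05,.134],[.556,.05,.125]):print(proj(cs,P),proj(cd,P))
E
```

```text
[(array([405.5, 271.3]), 385, [395, 260, 26, 22])] [(array([376.2, 191.4]), 156, [366, 184, 21, 14])]
handle (array([0.64726971, 0.04440613, 0.13560242]), np.float64(0.005278190864386375)) ball (array([0.5563874 , 0.05299725, 0.12397283]), np.float64(0.0006321097376694465))
[408.64959365 269.44413572] [376.47447693 191.49851291]
[371.91374932 242.83632012] [340.76437814 205.33814351]
```

```bash
python3 -c "
from cell import r
print(r.sign_off())"
```

```text
the job is handed in; nothing more can be done
None
```

The dimmer is back on the middle mark. The arm is holding the dish level by its robot-side handle, centred about 10 cm above the mat, with the ball resting in the middle and the free handle pointing straight at you. The dish turned about 70° rather than a full 90°, because its handles started about 20° off. The job is handed in, with about 15 s of the 59 s used.

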